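# Park the wash bottle in the free bay

### The job

Park the tall wash bottle in the empty one of the two three-sided metal bottle bays: gently push it along the worktop, through the bay's open front, until it stands upright against the back wall. Only push it, low on its body so that it slides without tipping, and never lift it; leave the flask standing in the other bay, and do not disturb the two jars, the steel cup or the timer.

Things in the scene. Friction and masses are not known exactly. Their poses are not given: they have to be found in the camera images.
- wash_bottle: Tall white wash bottle with red cap and thin bent spout, about 0.3 kg, loose on the worktop. Round body 64 mm across and 140 mm high, cap (38 mm wide) up to 154 mm, spout up to 196 mm. Origin at its foot; the centre line stands at +22 mm along its y axis, the spout points along -y, 76 mm from the centre line; z up. Pushed below about 35 mm height it slides; higher up it may tip.
- bottle_foot (a point): Centre of the wash bottle's underside, on its centre line (worktop height, 0 when it stands).
- free_bay: Empty bottle bay: fixed low U of bent aluminium sheet, no floor, walls 32 mm high. Origin at worktop height, where the bottle's centre stands when it touches the back wall in the middle. x points level from the open front to the back wall (roughly away from the robot), y left, z up. Inner faces: back wall x = +32 mm, side walls y = +-46 mm.
- bay_mouth (a point): Middle of the empty bay's open front at worktop height, 22 mm before the bay's origin (its side walls run from here to the back wall, 5 mm thick); low flanges outside reach 69 mm to either side of the middle line.
- taken_bay: The other bay, same shape, size and axes as the empty one; the flask stands in it.
- flask: Loose yellow and slate flask with screw cap, 58 mm in diameter, 137 mm tall, standing in the other bay; origin at the centre of its underside. Leave it alone.
- jar: Loose sample jar with a red cap, 62 mm in diameter, 98 mm tall, origin at the centre of its underside. Leave it alone.
- small_jar: Loose small sample jar with a white cap, 48 mm in diameter, 72 mm tall, origin at the centre of its underside. Leave it alone.
- steel_cup: Loose open steel cup, 71 mm in diameter, 116 mm tall, origin at the centre of its underside. Leave it alone.
- timer: Loose bench timer, 62 x 76 x 52 mm, origin at the centre of its underside. Leave it alone.

How it is judged:
By the outcome, as a careful person would: the job done as asked, in the order asked, and still so for the second after the job is handed in, with the robot touching nothing.
It also fails if it takes over 61 s, if anything falls off the work surface, if the arm or the gripper's body presses on something with over 40 N, if the wrist force passes 120 N, or if a joint passes its speed limit or range.

### The arm

A 6-joint arm with a two-finger parallel gripper is mounted at the origin on a cart in front of the work surface, level with it; the furniture and walls round the work are solid. World frame = base frame: x ahead of the robot, y to its left, z up, the work surface at z = 0. Lengths are in m, angles in rad, forces in N, time in s.
With the tool pointing down it reaches from about 0.35 to 0.875 m from the base axis. Payload 4.2 kg.
Tool frame: the origin (TCP) lies at the very end of the fingers, on their centre line; the grasp point (between the pads) lies 19 mm behind it (bot.hold_point_z is the z of the grasp point in the tool frame, in m); z points along the fingers, y is the line along which they close (so a half turn about z gives the same grasp; the last joint's range is limited). The gripper opens to 87 mm and grips with 3 to 60 N. Pads are 19 mm wide; open, the fingers measure 117 mm over their backs; the gripper's body (75 mm by 190 mm) begins 51 mm behind the grasp point.
Start: joints at [1.51, 0.385, 0.008, 0, -1.194, -0.259], TCP at [0.196, 0.593, 0.223] pointing down, gripper open.
Joint ranges: [-3.14, 3.14], [-1.21, 2.06], [-1.07, 1.41], [-3.16, 2.05], [-2.99, -0.16], [-3.1, 3.1]. Speed limits (rad/s): [2.79, 2.79, 3.14, 3.14, 3.14, 3.14].

### API

Orientations are given as a unit quaternion [x, y, z, w].
In Python, from workcell import get_obs, eyes, ticket, models, bot gives the robot as it stands.
- The arm moves only by the shell command python3 -m jog 'ROWS' [OPENING]. ROWS is JSON, a list of rows, each a list of 6 numbers: the shift along the tool's x, y, z as a fraction of full scale, then the turn, a rotation vector about the tool's x, y, z as a fraction of full scale. In form: [[dx, dy, dz, wx, wy, wz], ...]. A call has 1 to 20 rows; each row is the pose to reach, as a shift and turn from the pose commanded when the call began, along the tool's axes at that moment; what a row does not reach only later rows make up. Full scale, the value 1, is 0.15 m for a shift and pi/2 rad for a turn. A row lasts 1/10 s, in which the tool goes at most 50 mm and 8.59 degrees, less where a joint would pass 70% of its speed; a pose out of reach is approached as far as the arm can. A call with a number of a shift or a turn outside -1 to 1 is refused whole. A call with a gripper value outside its range is refused whole. OPENING is the closure, from -1 (fully open) to 1 (shut), set as the call begins (- or left out, the last holds). The fingers move at their own pace and stop on an object; the grip force is fixed at half the most. Time passes only in rows, so rows that repeat a pose let the fingers close. It gives the time, the measured TCP pose, the force, the opening and the grip force at its end, in the units of the state.
- get_obs(): the state, without advancing time (a new reading comes with each control period).
- eyes.get_image(name): name is "scene" or "side" or "wrist"; returns (picture, depth): 480x640x3 uint8, red, green, blue; 480x640 float32, m along the optical axis (not along the pixel's ray), 0 where there is no reading.
- eyes.calibration(name): a dict with "intrinsics" (3x3 intrinsics, pixels), "T" (4x4, takes a point from camera to world coordinates). Camera axes: x right, y up, looking along -z (the intrinsics and any distortion apply to the point x, -y, -z); pixel columns grow to the right and rows downward; lengths in m; the calibration is good to about 2 mm. The wrist camera is an equidistant fisheye: a pixel r from the principal point sees the ray r / f radians off the axis. A picture is of the moment at which its call begins: read the wrist's pose just before it. calibration takes no time and is no camera call; for the wrist camera it gives the pose at the moment of the call.
- ticket.close_job(): hands the job in; it is judged then, once.
Trained networks look in the newest picture that a camera, given by its name, has taken for a name from the list of things; names that differ only in an ending like _2 or _b are one class to them, and where a whole thing is asked for, a point or a joint stands for the part that bears it (a point fixed in the world has none). Each returns a list of dicts, best first, with "p" (0 to 1); they miss things now and then, are a little off and sometimes report something else, mostly with a low value. They report only what shows in the picture. A call takes as long as a camera call.
- models.recognise(camera, target): "centre" ([x, y, z] in m, in the coordinates of the camera as it stood for that picture, good to about 4 mm: the middle of the surface that is visible of it).
- models.outline_of(camera, target): "mask" (480x640 bool, what is visible of it).
- models.spot_point(camera, target): "centre" ([x, y, z] in m, in the coordinates of the camera as it stood for that picture, good to about 4 mm: a listed point, or the origin of a listed thing).
The state is a dict: "time": time; "joint_pos": joint angles; "dq": joint speeds; "tau": joint torques, N m; "position": TCP position; "eef_rot": TCP orientation; "wrist_force": force on the tool from outside, world axes, zero at the start; "moment": the same for the moment, N m; "finger_gap": finger opening in m; "finger_force": force on a finger pad.
Only numpy, scipy, OpenCV 4.12 (cv2) and the standard library are available. Lean on these libraries where they do the work, as an engineer would, in place of code of your own. Each camera call takes 0.05 s, during which the arm holds its last target. There are 200 camera calls.

## Working session

There is one attempt and no reset: what is moved stays moved. The work goes in short steps, Python scripts to look and compute and a shell command to move; the robot and the scene stay as the last step left them, time stands still between calls to the robot, and variables do not carry over. Pictures are saved under pics/ and viewed, at most 10 in all, crops included, and the job is handed in when it is done.

```bash
mkdir -p pics; cat > h.py <<'E'
import numpy as np, cv2
from workcell import get_obs, eyes, ticket, models, bot
def W(cam,p):
    T=np.array(eyes.calibration(cam)["T"]); return (T@np.r_[p,1])[:3]
def snap(cam,fn=None):
    im,d=eyes.get_image(cam)
    if fn: cv2.imwrite("pics/"+fn,im[:,:,::-1])
    return im,d
def spot(cam,names,f='spot_point',n=2):
    for t in names:
        for r in getattr(models,f)(cam,t)[:n]: print(cam,f,t,round(r['p'],2),np.round(W(cam,r['centre']),3))
E
python3 - <<'E'
from h import *
for c in ("scene","side"):
    snap(c,c+"0.png")
    spot(c,["wash_bottle","bottle_foot","free_bay","bay_mouth","taken_bay","flask","jar","small_jar","steel_cup","timer"])
o=get_obs();print(o['time'],o['position'],o['eef_rot'],o['finger_gap'],o['wrist_force'])
E
```

```text
scene spot_point wash_bottle 0.67 [0.532 0.106 0.002]
scene spot_point wash_bottle 0.59 [0.628 0.053 0.002]
scene spot_point bottle_foot 0.81 [0.521 0.091 0.001]
scene spot_point free_bay 0.75 [ 0.633  0.262 -0.002]
scene spot_point taken_bay 0.62 [0.634 0.052 0.002]
scene spot_point flask 0.82 [ 0.63   0.054 -0.   ]
scene spot_point jar 0.97 [ 0.508  0.449 -0.003]
scene spot_point small_jar 0.77 [ 0.415 -0.169  0.003]
scene spot_point steel_cup 0.78 [ 0.777  0.143 -0.003]
scene spot_point timer 0.67 [ 0.696  0.42  -0.002]
side spot_point wash_bottle 0.74 [0.531 0.105 0.003]
side spot_point wash_bottle 0.24 [ 0.629  0.05  -0.003]
side spot_point bottle_foot 0.93 [ 0.518  0.088 -0.003]
side spot_point free_bay 0.62 [0.636 0.262 0.002]
side spot_point bay_mouth 0.78 [0.617 0.267 0.004]
side spot_point bay_mouth 0.41 [0.629 0.052 0.002]
side spot_point taken_bay 0.55 [0.632 0.046 0.002]
side spot_point flask 0.82 [0.625 0.049 0.004]
side spot_point jar 0.74 [0.508 0.447 0.   ]
side spot_point small_jar 0.82 [ 0.417 -0.171  0.002]
side spot_point steel_cup 0.82 [0.773 0.141 0.002]
side spot_point timer 0.65 [ 0.695  0.414 -0.   ]
1.1 [0.19645511 0.59327263 0.22254944] [ 9.87243598e-01 -1.59217075e-01 -1.16049803e-06  2.59263441e-05] 0.08692361651987526 [0.21270163 0.49439704 0.9698974 ]
```

View pics/scene0.png

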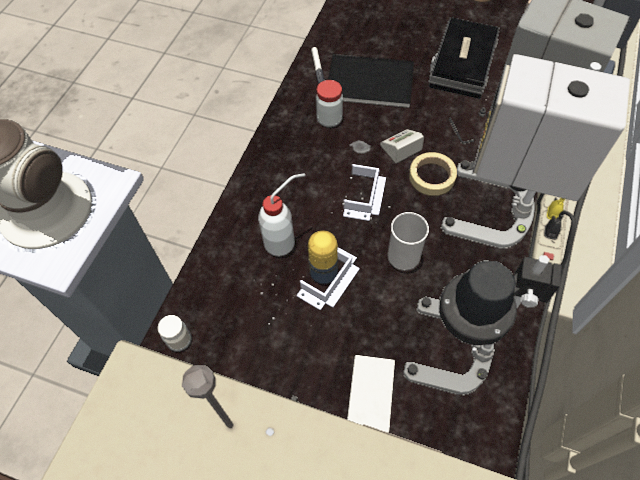

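View pics/side0.png

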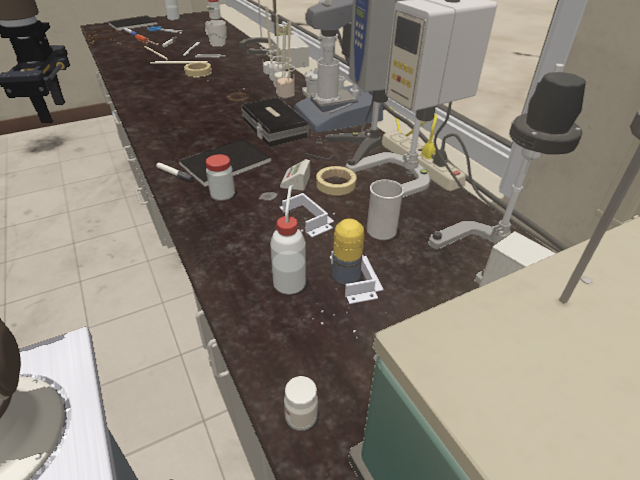

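```bash
python3 - <<'E'
from h import *
# point clouds of bay walls: z 0.022-0.04
out=[]
for c in ("scene","side"):
    im,d=snap(c); C=eyes.calibration(c);K=np.array(C["intrinsics"]);T=np.array(C["T"])
    print(c,T[:3,3].round(2),C.keys())
    v,u=np.mgrid[:480,:640]; z=d
    P=np.stack([(u-K[0,2])/K[0,0]*z,-(v-K[1,2])/K[1,1]*z,-z],-1)@T[:3,:3].T+T[:3,3]
    P=P[d>0]; out.append(P)
P=np.vstack(out)
# height map top view, 1 mm =1px ; x 0.35..0.85 up, y -0.25..0.55 left
H=np.zeros((500,800),np.float32)
i=((0.85-P[:,0])*1000).astype(int); j=((0.55-P[:,1])*1000).astype(int)
ok=(i>=0)&(i<500)&(j>=0)&(j<800)
np.maximum.at(H,(i[ok],j[ok]),P[ok,2])
img=cv2.applyColorMap(np.clip(H/0.06*255,0,255).astype(np.uint8),cv2.COLORMAP_JET)
for k in range(0,800,100): cv2.line(img,(k+50 if k<750 else k,0),(k+50,8),(255,255,255),1)
cv2.imwrite("pics/top.png",img)
E
```

```text
scene [ 0.83 -0.44  1.04] dict_keys(['intrinsics', 'T'])
side [ 0.27 -0.49  0.63] dict_keys(['intrinsics', 'T'])
```

View pics/top.png

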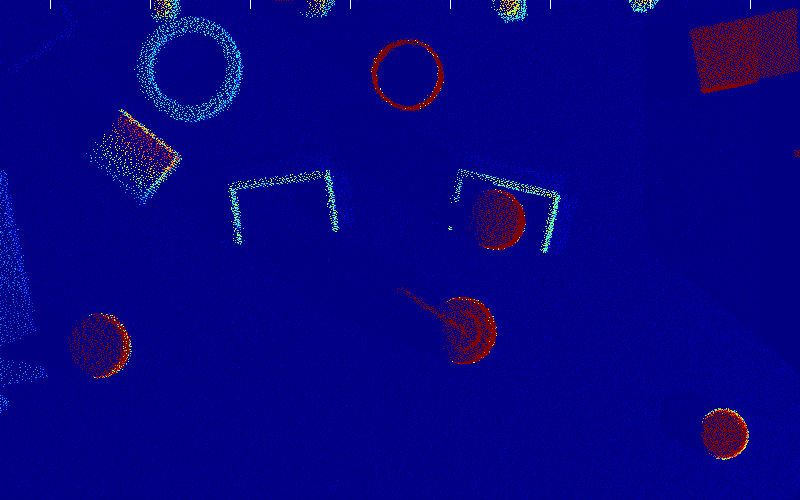

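The pictures agree with the networks. The bottle foot is at about (0.520, 0.089) (scene pixel 278,250). The empty bay is at about (0.635, 0.264) with yaw about 7.4° (top map, back corners at 231,186 and 329,173).

Plan: tilt the tool about 40° and use two half-open fingertips as a low cradle. First push in +y, then push along the bay axis.

```bash
cat >> h.py <<'E'
from scipy.spatial.transform import Rotation as R
def pose(yaw,tilt):
    a,t=np.radians(yaw),np.radians(tilt); d=np.array([np.cos(a),np.sin(a),0]); Z=np.array([0,0,1.])
    z=np.sin(t)*d-np.cos(t)*Z; y=np.cross(Z,d); return R.from_matrix(np.c_[np.cross(y,z),y,z])
def rel(p,r,p0,r0):
    return np.round(np.r_[r0.inv().apply(np.array(p)-p0)/.15,(r0.inv()*r).as_rotvec()/(np.pi/2)],3).tolist()
def plan(goals,cur=None):
    o=get_obs(); p0,r0=(o['position'],R.from_quat(o['eef_rot'])) if cur is None else cur
    print('t',round(o['time'],1),'p',np.round(o['position'],3),'q',np.round(o['joint_pos'],2),'gap',round(o['finger_gap'],4),'F',np.round(o['wrist_force'],1))
    for p,yaw,tilt in goals:
        r=pose(yaw,tilt); print(p,rel(p,r,p0,r0)); 
E
python3 - <<'E'
from h import *
A=([.30,.47,.25],130,10);B=([.40,.34,.25],115,20);C=([.45,.21,.25],100,30);D=([.49,.09,.25],90,40);E=([.512,0.0,.24],84,40);F=([.512,0,.10],84,40)
plan([A]); prev=A
for g in (B,C,D,E,F): plan([g],(np.array(prev[0]),pose(*prev[1:]))); prev=g
E
```

```text
t 1.2 p [0.196 0.593 0.223] q [ 1.51  0.38  0.01  0.   -1.19 -0.26] gap 0.0869 F [ 0.4  0.5 -0.1]
[0.3, 0.47, 0.25] [0.914, 0.563, -0.183, 0.031, -0.108, 0.351]
t 1.2 p [0.196 0.593 0.223] q [ 1.51  0.38  0.01  0.   -1.19 -0.26] gap 0.0869 F [ 0.4  0.5 -0.1]
[0.4, 0.34, 0.25] [1.076, 0.046, -0.19, 0.043, -0.11, 0.161]
t 1.2 p [0.196 0.593 0.223] q [ 1.51  0.38  0.01  0.   -1.19 -0.26] gap 0.0869 F [ 0.4  0.5 -0.1]
[0.45, 0.21, 0.25] [0.87, 0.064, -0.317, 0.071, -0.11, 0.151]
t 1.2 p [0.196 0.593 0.223] q [ 1.51  0.38  0.01  0.   -1.19 -0.26] gap 0.0869 F [ 0.4  0.5 -0.1]
[0.49, 0.09, 0.25] [0.722, -0.124, -0.417, 0.064, -0.111, 0.091]
t 1.2 p [0.196 0.593 0.223] q [ 1.51  0.38  0.01  0.   -1.19 -0.26] gap 0.0869 F [ 0.4  0.5 -0.1]
[0.512, 0.0, 0.24] [0.502, -0.147, -0.335, 0.043, 0.0, 0.051]
t 1.2 p [0.196 0.593 0.223] q [ 1.51  0.38  0.01  0.   -1.19 -0.26] gap 0.0869 F [ 0.4  0.5 -0.1]
[0.512, 0, 0.1] [0.6, 0.0, 0.715, 0.0, 0.0, 0.0]
```

```bash
python3 -m jog '[[0.45,0.28,-0.18,0.015,-0.05,0.175],[0.914,0.563,-0.183,0.031,-0.108,0.351],[0.914,0.563,-0.183,0.031,-0.108,0.351],[0.914,0.563,-0.183,0.031,-0.108,0.351],[0.914,0.563,-0.183,0.031,-0.108,0.351]]' 0.08
python3 - <<'E'
from h import *
plan([([.40,.34,.25],115,20)])
E
```

```text
time: 1.7
position: [0.302, 0.4679, 0.2512]
eef_rot: [0.902, -0.424, -0.079, -0.038]
wrist_force: [1.0, -0.1, 0.1]
finger_gap: 0.0553
finger_force: 0.0
t 1.7 p [0.302 0.468 0.251] q [ 1.2   0.23 -0.09 -0.17 -1.17 -0.45] gap 0.0553 F [ 1.  -0.1  0.1]
[0.4, 0.34, 0.25] [1.058, 0.041, -0.179, 0.041, -0.11, 0.158]
```

```bash
python3 -m jog '[[1,0.041,-0.179,0.041,-0.11,0.158],[1,0.041,-0.179,0.041,-0.11,0.158],[1,0.041,-0.179,0.041,-0.11,0.158],[1,0.041,-0.179,0.041,-0.11,0.158],[1,0.041,-0.179,0.041,-0.11,0.158]]' 
python3 - <<'E'
from h import *
plan([([.45,.21,.25],100,30)])
E
```

```text
time: 2.2
position: [0.394, 0.349, 0.2503]
eef_rot: [0.832, -0.527, -0.146, -0.092]
wrist_force: [-0.2, 0.8, 0.3]
finger_gap: 0.0402
finger_force: 0.0
t 2.2 p [0.394 0.349 0.25 ] q [ 0.83  0.18 -0.13 -0.35 -1.16 -0.26] gap 0.0402 F [-0.2  0.8  0.3]
[0.45, 0.21, 0.25] [0.938, 0.058, -0.338, 0.072, -0.111, 0.154]
```

```bash
python3 -m jog '[[0.95,0.06,-0.32,0.071,-0.11,0.15],[0.95,0.06,-0.32,0.071,-0.11,0.15],[0.95,0.06,-0.32,0.071,-0.11,0.15],[0.95,0.06,-0.32,0.071,-0.11,0.15],[0.95,0.06,-0.32,0.071,-0.11,0.15]]' 
python3 - <<'E'
from h import *
plan([([.49,.09,.25],90,40)])
E
```

```text
time: 2.7
position: [0.4496, 0.2102, 0.2467]
eef_rot: [0.742, -0.618, -0.198, -0.165]
wrist_force: [-0.3, -0.3, -0.0]
finger_gap: 0.04
finger_force: 0.0
t 2.7 p [0.45  0.21  0.247] q [ 0.41  0.15 -0.16 -0.55 -1.19 -0.04] gap 0.04 F [-0.3 -0.3 -0. ]
[0.49, 0.09, 0.25] [0.715, -0.12, -0.436, 0.066, -0.112, 0.095]
```

```bash
python3 -m jog '[[0.715,-0.12,-0.436,0.066,-0.112,0.095],[0.715,-0.12,-0.436,0.066,-0.112,0.095],[0.715,-0.12,-0.436,0.066,-0.112,0.095],[0.715,-0.12,-0.436,0.066,-0.112,0.095]]' 
python3 - <<'E'
from h import *
plan([([.512,0,.24],84,40)])
E
```

```text
time: 3.1
position: [0.491, 0.089, 0.2496]
eef_rot: [0.665, -0.665, -0.242, -0.241]
wrist_force: [-0.0, 0.4, -0.6]
finger_gap: 0.0401
finger_force: 0.0
t 3.1 p [0.491 0.089 0.25 ] q [ 0.02  0.21 -0.1  -0.72 -1.32  0.18] gap 0.0401 F [-0.   0.4 -0.6]
[0.512, 0, 0.24] [0.496, -0.14, -0.332, 0.043, -0.001, 0.051]
```

```bash
python3 -m jog '[[0.502,-0.147,-0.335,0.043,0.0,0.051],[0.502,-0.147,-0.335,0.043,0.0,0.051],[0.502,-0.147,-0.335,0.043,0.0,0.051],[0.502,-0.147,-0.335,0.043,0.0,0.051]]' 
python3 - <<'E'
from h import *
snap("scene"); spot("scene",["bottle_foot","small_jar"],n=1); snap("side","side1.png"); spot("side",["bottle_foot","bay_mouth","free_bay"],n=1)
plan([([.512,0,.10],84,40),([.512,0,.015],84,40)])
E
```

```text
time: 3.5
position: [0.5122, 0.0017, 0.24]
eef_rot: [-0.63, 0.697, 0.23, 0.254]
wrist_force: [-0.5, -0.1, -0.2]
finger_gap: 0.0395
finger_force: 0.0
scene spot_point bottle_foot 0.83 [0.523 0.091 0.   ]
side spot_point bottle_foot 0.56 [ 0.518  0.086 -0.002]
side spot_point bay_mouth 0.63 [0.618 0.266 0.003]
side spot_point free_bay 0.79 [0.636 0.263 0.002]
t 3.9 p [0.512 0.    0.241] q [-0.15  0.26 -0.05 -0.72 -1.36  0.24] gap 0.0399 F [-0.1  0.5  0.6]
[0.512, 0, 0.1] [0.605, -0.001, 0.717, 0.0, 0.0, 0.001]
[0.512, 0, 0.015] [0.97, -0.0, 1.151, 0.0, 0.0, 0.001]
```

View pics/side1.png

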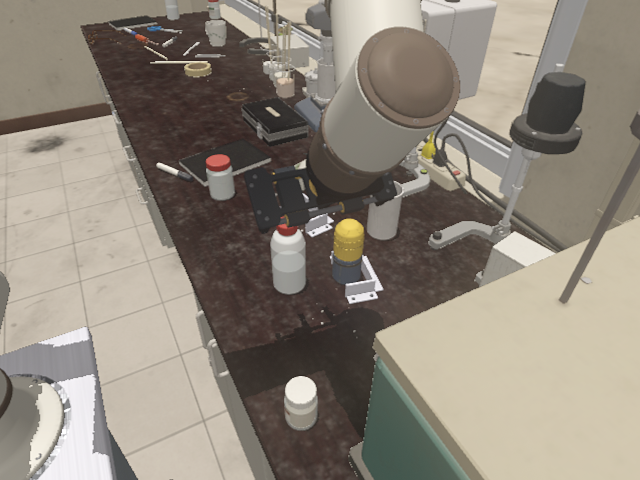

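The gripper body is 190 mm wide and would graze the flask at yaw 84°. I'll push with the tool at yaw 60° and tilt 45° instead, and open the cradle slightly wider.

```bash
python3 - <<'E'
from h import *
G=([.478,.018,.22],60,45)
plan([G])
plan([([.478,.018,.10],60,45)],(np.array(G[0]),pose(60,45)))
E
```

```text
t 3.9 p [0.512 0.    0.241] q [-0.15  0.26 -0.05 -0.72 -1.36  0.24] gap 0.0399 F [-0.1  0.5  0.6]
[0.478, 0.018, 0.22] [0.017, 0.236, 0.165, 0.181, -0.055, 0.198]
t 3.9 p [0.512 0.    0.241] q [-0.15  0.26 -0.05 -0.72 -1.36  0.24] gap 0.0399 F [-0.1  0.5  0.6]
[0.478, 0.018, 0.1] [0.566, -0.0, 0.566, 0.0, 0.0, 0.0]
```

```bash
python3 -m jog '[[0.017,0.236,0.165,0.181,-0.055,0.198],[0.017,0.236,0.165,0.181,-0.055,0.198],[0.017,0.236,0.165,0.181,-0.055,0.198],[0.017,0.236,0.165,0.181,-0.055,0.198],[0.017,0.236,0.165,0.181,-0.055,0.198]]' 0
python3 -m jog '[[0.15,0,0.15,0,0,0],[0.35,0,0.35,0,0,0],[0.566,0,0.566,0,0,0],[0.566,0,0.566,0,0,0],[0.566,0,0.566,0,0,0]]'
python3 - <<'E'
from h import *
snap("scene","scene2.png")
plan([([.478,.018,.016],60,45)])
o=get_obs();print(R.from_quat(o['eef_rot']).as_matrix().round(2))
E
```

```text
time: 4.35
position: [0.4784, 0.0169, 0.2205]
eef_rot: [-0.462, 0.8, 0.191, 0.332]
wrist_force: [0.3, -0.1, 0.9]
finger_gap: 0.0434
finger_force: 0.0
time: 4.85
position: [0.4791, 0.0167, 0.0995]
eef_rot: [-0.461, 0.801, 0.192, 0.331]
wrist_force: [0.2, 0.9, 0.6]
finger_gap: 0.0436
finger_force: 0.0
t 4.9 p [0.48  0.017 0.101] q [-0.23  0.31 -0.41 -1.04 -0.9   0.41] gap 0.0432 F [ 0.  -0.5  0.6]
[0.478, 0.018, 0.016] [0.401, 0.017, 0.403, -0.001, 0.001, 0.001]
[[-0.35 -0.87  0.36]
 [-0.61  0.5   0.61]
 [-0.71 -0.   -0.71]]
```

View pics/scene2.png

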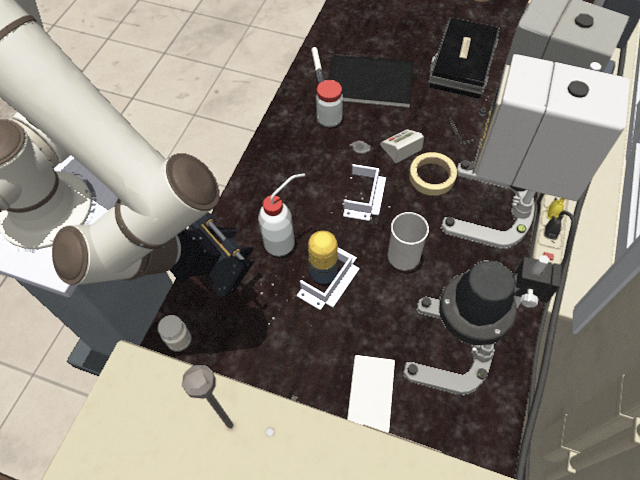

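```bash
python3 -m jog '[[0.15,0.01,0.15,0,0,0],[0.3,0.01,0.3,0,0,0],[0.39,0.015,0.39,0,0,0],[0.401,0.017,0.403,0,0,0],[0.401,0.017,0.403,0,0,0]]'
python3 - <<'E'
from h import *
plan([([.498,.053,.016],60,45),([.505,.10,.016],60,45),([.513,.146,.016],60,45)])
E
```

```text
time: 5.4
position: [0.4777, 0.0182, 0.0165]
eef_rot: [-0.462, 0.8, 0.19, 0.333]
wrist_force: [-0.3, 0.5, 0.3]
finger_gap: 0.0436
finger_force: 0.0
t 5.4 p [0.478 0.018 0.017] q [-0.28  0.49 -0.44 -1.18 -0.84  0.68] gap 0.0436 F [-0.3  0.5  0.3]
[0.498, 0.053, 0.016] [-0.187, -0.001, 0.193, -0.002, 0.001, 0.001]
[0.505, 0.1, 0.016] [-0.395, 0.116, 0.401, -0.002, 0.001, 0.001]
[0.513, 0.146, 0.016] [-0.602, 0.223, 0.608, -0.002, 0.001, 0.001]
```

```bash
python3 -m jog '[[-0.05,0,0.05,0,0,0],[-0.11,0,0.11,0,0,0],[-0.16,0,0.165,0,0,0],[-0.187,0,0.19,0,0,0],[-0.208,0.005,0.212,0,0,0],[-0.228,0.015,0.232,0,0,0],[-0.248,0.025,0.252,0,0,0],[-0.268,0.037,0.272,0,0,0],[-0.29,0.05,0.295,0,0,0],[-0.312,0.062,0.318,0,0,0],[-0.335,0.075,0.341,0,0,0],[-0.36,0.09,0.366,0,0,0],[-0.38,0.105,0.386,0,0,0],[-0.395,0.116,0.401,0,0,0],[-0.395,0.116,0.401,0,0,0]]'
python3 - <<'E'
from h import *
for c in("scene","side"):
    snap(c,c+"3.png"); spot(c,["bottle_foot"],n=1)
plan([([.513,.146,.016],60,45),([.521,.225,.016],60,45)])
E
```

```text
time: 6.9
position: [0.5031, 0.1011, 0.0139]
eef_rot: [-0.461, 0.8, 0.192, 0.332]
wrist_force: [0.2, -1.6, 1.1]
finger_gap: 0.0437
finger_force: 0.9
scene spot_point bottle_foot 0.91 [ 0.521  0.129 -0.001]
t 7.1 p [0.503 0.101 0.014] q [-0.1   0.49 -0.43 -1.27 -0.74  0.61] gap 0.0436 F [ 0.1 -0.3  0.7]
[0.513, 0.146, 0.016] [-0.218, 0.094, 0.198, -0.0, 0.001, -0.001]
[0.521, 0.225, 0.016] [-0.558, 0.312, 0.539, -0.0, 0.001, -0.001]
```

View pics/side3.png

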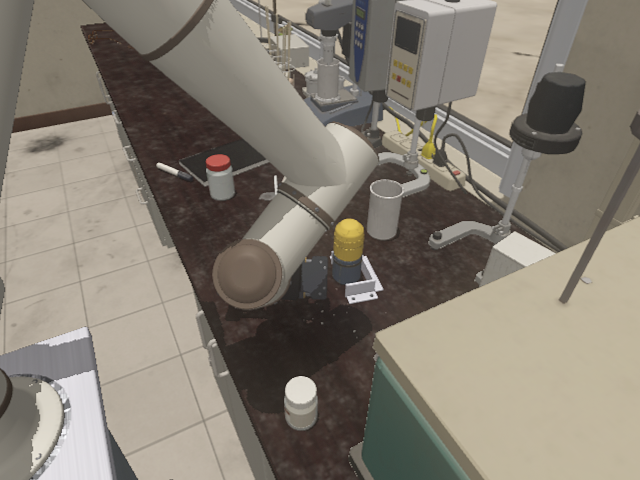

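```bash
python3 -m jog '[[-0.03,0.01,0.022,0,0,0],[-0.06,0.025,0.05,0,0,0],[-0.09,0.04,0.075,0,0,0],[-0.12,0.055,0.105,0,0,0],[-0.15,0.065,0.135,0,0,0],[-0.18,0.08,0.163,0,0,0],[-0.21,0.092,0.192,0,0,0],[-0.24,0.108,0.222,0,0,0],[-0.27,0.125,0.252,0,0,0],[-0.30,0.145,0.281,0,0,0],[-0.33,0.165,0.311,0,0,0],[-0.36,0.185,0.341,0,0,0],[-0.39,0.205,0.371,0,0,0],[-0.42,0.225,0.401,0,0,0],[-0.45,0.243,0.431,0,0,0],[-0.48,0.262,0.461,0,0,0],[-0.51,0.281,0.491,0,0,0],[-0.53,0.294,0.511,0,0,0],[-0.548,0.305,0.529,0,0,0],[-0.558,0.312,0.539,0,0,0]]'
python3 - <<'E'
from h import *
for c in("scene","side"):
    snap(c); spot(c,["bottle_foot","flask","wash_bottle"],n=1)
plan([([.465,.22,.016],30,45),([.435,.225,.05],7.4,45)])
E
```

```text
time: 9.1
position: [0.5213, 0.2248, 0.0159]
eef_rot: [-0.461, 0.8, 0.191, 0.332]
wrist_force: [0.9, -1.9, -0.9]
finger_gap: 0.0435
finger_force: 1.0
scene spot_point bottle_foot 0.57 [ 0.542  0.251 -0.   ]
scene spot_point flask 0.92 [0.631 0.051 0.004]
scene spot_point wash_bottle 0.96 [0.544 0.268 0.002]
side spot_point bottle_foot 0.32 [0.774 0.14  0.004]
side spot_point flask 0.63 [0.64  0.263 0.002]
t 9.5 p [0.521 0.224 0.016] q [ 0.16  0.49 -0.39 -1.39 -0.59  0.49] gap 0.0436 F [-0.9 -1.  -1.3]
[0.465, 0.22, 0.016] [0.15, 0.31, -0.151, 0.235, 0.0, 0.234]
[0.435, 0.225, 0.05] [0.041, 0.5, -0.362, 0.412, 0.0, 0.412]
```

```bash
python3 -m jog '[[0.1,0,-0.1,0,0,0],[0.19,0,-0.19,0,0,0],[0.18,0.1,-0.25,0.08,0,0.08],[0.12,0.25,-0.3,0.2,0,0.2],[0.041,0.5,-0.362,0.412,0,0.412],[0.041,0.5,-0.362,0.412,0,0.412],[0.041,0.5,-0.362,0.412,0,0.412],[0.041,0.5,-0.362,0.412,0,0.412],[0.041,0.5,-0.362,0.412,0,0.412],[0.041,0.5,-0.362,0.412,0,0.412]]'
python3 - <<'E'
from h import *
for c in("scene","side"):
    snap(c,c+"4.png"); spot(c,["bottle_foot","free_bay","bay_mouth"],n=1)
plan([([.485,.2445,.016],7.4,45)])
E
```

```text
time: 10.5
position: [0.4417, 0.2268, 0.0533]
eef_rot: [-0.078, 0.921, 0.039, 0.379]
wrist_force: [-0.0, 1.8, 1.4]
finger_gap: 0.0435
finger_force: 0.0
scene spot_point bottle_foot 0.7 [ 0.539  0.25  -0.   ]
scene spot_point free_bay 0.72 [ 0.634  0.259 -0.002]
side spot_point bottle_foot 0.61 [ 0.538  0.249 -0.004]
side spot_point free_bay 0.73 [ 0.636  0.265 -0.   ]
side spot_point bay_mouth 0.63 [0.618 0.266 0.002]
t 10.9 p [0.443 0.229 0.054] q [ 0.11  0.36 -1.05 -3.04 -0.62  1.53] gap 0.0438 F [ 0.2 -0.1  0.7]
[0.485, 0.2445, 0.016] [-0.028, 0.05, 0.391, 0.03, 0.0, 0.018]
```

View pics/scene4.png

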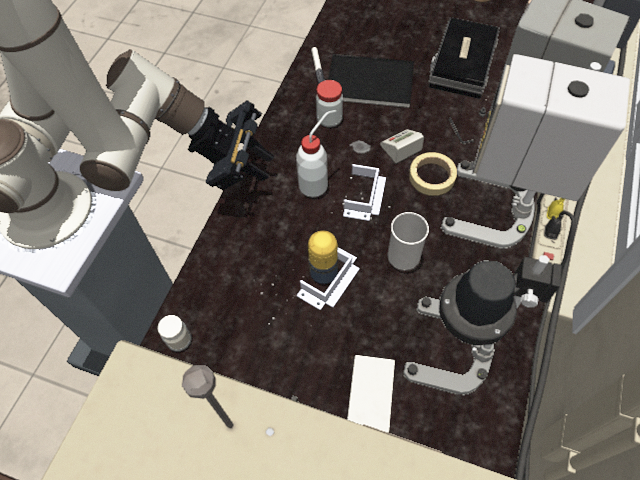

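```bash
python3 -m jog '[[-0.007,0.012,0.1,0.01,0,0.005],[-0.014,0.025,0.2,0.02,0,0.01],[-0.02,0.04,0.3,0.03,0,0.018],[-0.028,0.05,0.38,0.03,0,0.018],[-0.028,0.05,0.391,0.03,0,0.018],[-0.028,0.05,0.391,0.03,0,0.018]]'
python3 - <<'E'
from h import *
o=get_obs();print(R.from_quat(o['eef_rot']).as_matrix().round(3)[:,1:])
u=np.array([.992,.129])
for s in (.58,.606): plan([([s,.264-.129/.992*(.635-s),.016],7.4,45)])
E
```

```text
time: 11.5
position: [0.4852, 0.2386, 0.0151]
eef_rot: [-0.062, 0.922, 0.03, 0.381]
wrist_force: [0.7, -0.7, -1.0]
finger_gap: 0.0436
finger_force: 0.0
[[-0.137  0.698]
 [ 0.991  0.103]
 [ 0.009 -0.708]]
t 11.5 p [0.485 0.239 0.015] q [ 0.16  0.51 -1.01 -3.16 -0.73  1.56] gap 0.0436 F [ 0.7 -0.7 -1. ]
[0.58, 0.25684778225806454, 0.016] [-0.459, 0.034, 0.45, 0.008, -0.001, -0.0]
t 11.5 p [0.485 0.239 0.015] q [ 0.16  0.51 -1.01 -3.16 -0.73  1.56] gap 0.0436 F [ 0.7 -0.7 -1. ]
[0.606, 0.2602288306451613, 0.016] [-0.583, 0.032, 0.573, 0.008, -0.001, -0.0]
```

```bash
python3 - <<'E'
from h import *
plan([([.488,.243,.016],12,45)])
E
```

```text
t 11.5 p [0.485 0.239 0.015] q [ 0.16  0.51 -1.01 -3.16 -0.73  1.56] gap 0.0436 F [ 0.7 -0.7 -1. ]
[0.488, 0.243, 0.016] [-0.02, 0.026, 0.012, -0.028, -0.001, -0.036]
```

```bash
python3 -m jog '[[-0.02,0.026,0.012,-0.028,0,-0.036],[-0.02,0.026,0.012,-0.028,0,-0.036],[-0.02,0.026,0.012,-0.028,0,-0.036]]'
python3 - <<'E'
from h import *
plan([([.55,.25,.016],12,45),([.5755,.254,.016],12,45),([.6057,.2578,.016],12,45)])
E
```

```text
time: 11.8
position: [0.4881, 0.2426, 0.0168]
eef_rot: [-0.095, 0.919, 0.039, 0.381]
wrist_force: [0.6, 0.1, 0.0]
finger_gap: 0.0436
finger_force: 0.0
t 11.8 p [0.488 0.243 0.017] q [ 0.13  0.51 -0.97 -3.06 -0.69  1.56] gap 0.0436 F [0.6 0.1 0. ]
[0.55, 0.25, 0.016] [-0.289, -0.036, 0.297, -0.001, -0.0, -0.002]
[0.5755, 0.254, 0.016] [-0.41, -0.045, 0.418, -0.001, -0.0, -0.002]
[0.6057, 0.2578, 0.016] [-0.554, -0.061, 0.561, -0.001, -0.0, -0.002]
```

Good accuracy now. Push in to about 25 mm short of the end, then check.

```bash
python3 -m jog '[[-0.03,-0.004,0.03,0,0,0],[-0.06,-0.008,0.061,0,0,0],[-0.085,-0.011,0.087,0,0,0],[-0.11,-0.014,0.113,0,0,0],[-0.135,-0.018,0.139,0,0,0],[-0.16,-0.021,0.164,0,0,0],[-0.185,-0.024,0.19,0,0,0],[-0.21,-0.027,0.216,0,0,0],[-0.235,-0.03,0.241,0,0,0],[-0.26,-0.033,0.267,0,0,0],[-0.285,-0.036,0.293,0,0,0],[-0.31,-0.038,0.317,0,0,0],[-0.335,-0.04,0.343,0,0,0],[-0.36,-0.042,0.368,0,0,0],[-0.385,-0.043,0.393,0,0,0],[-0.4,-0.044,0.408,0,0,0],[-0.41,-0.045,0.418,0,0,0]]'
python3 - <<'E'
from h import *
for c in("scene","side"):
    snap(c,c+"5.png"); spot(c,["bottle_foot","free_bay"],n=1)
plan([([.6057,.2578,.016],12,45),([.609,.2578,.016],12,45)])
E
```

```text
time: 13.5
position: [0.5757, 0.2546, 0.0152]
eef_rot: [-0.096, 0.919, 0.04, 0.38]
wrist_force: [-4.1, -0.8, 1.8]
finger_gap: 0.0437
finger_force: 2.2
scene spot_point bottle_foot 0.75 [0.607 0.264 0.003]
scene spot_point free_bay 0.95 [ 0.637  0.26  -0.004]
side spot_point bottle_foot 0.78 [ 0.603  0.26  -0.003]
side spot_point free_bay 0.83 [0.635 0.262 0.004]
t 13.8 p [0.576 0.255 0.015] q [ 0.14  0.55 -0.76 -3.04 -0.52  1.53] gap 0.0438 F [-2.4  0.4  1.4]
[0.6057, 0.2578, 0.016] [-0.145, -0.02, 0.139, -0.001, -0.0, -0.001]
[0.609, 0.2578, 0.016] [-0.16, -0.024, 0.154, -0.001, -0.0, -0.001]
```

View pics/scene5.png

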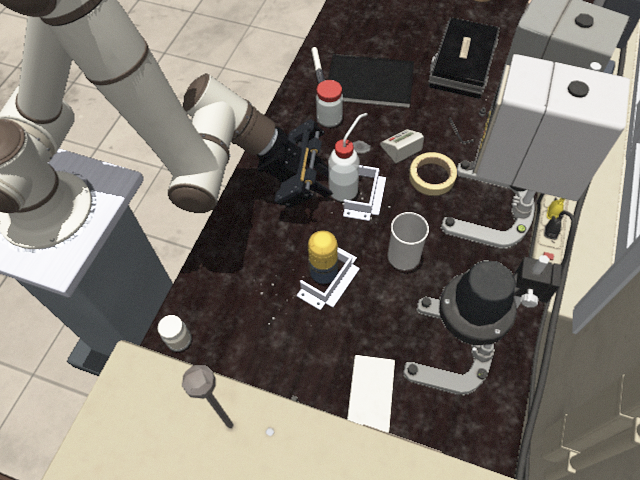

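The bottle is upright and entering the bay (scene 343,175), with its centre about 30 mm short of the end. I'll push on slowly.

```bash
python3 -m jog '[[-0.02,-0.003,0.018,0,0,0],[-0.04,-0.006,0.037,0,0,0],[-0.06,-0.009,0.056,0,0,0],[-0.08,-0.011,0.076,0,0,0],[-0.1,-0.014,0.095,0,0,0],[-0.115,-0.016,0.11,0,0,0],[-0.127,-0.018,0.121,0,0,0]]'
python3 -m jog '[[-0.009,-0.001,0.009,0,0,0],[-0.012,-0.001,0.012,0,0,0]]'
python3 -m jog '[[-0.006,-0.001,0.006,0,0,0],[-0.009,-0.001,0.009,0,0,0]]'
python3 - <<'E'
from h import *
for c in("scene","side"):
    snap(c); spot(c,["bottle_foot","free_bay"],n=1)
plan([])
E
```

```text
time: 14.5
position: [0.602, 0.2572, 0.0157]
eef_rot: [-0.096, 0.919, 0.04, 0.38]
wrist_force: [-1.9, -0.1, -1.0]
finger_gap: 0.0435
finger_force: 1.3
time: 14.7
position: [0.6043, 0.2577, 0.0157]
eef_rot: [-0.096, 0.919, 0.04, 0.38]
wrist_force: [-1.0, -0.4, -0.7]
finger_gap: 0.0437
finger_force: 1.3
time: 14.9
position: [0.606, 0.2579, 0.0158]
eef_rot: [-0.096, 0.919, 0.04, 0.38]
wrist_force: [-0.2, 0.1, -1.5]
finger_gap: 0.0438
finger_force: 1.3
scene spot_point bottle_foot 0.55 [ 0.637  0.267 -0.001]
scene spot_point free_bay 0.65 [ 0.634  0.262 -0.001]
side spot_point bottle_foot 0.67 [0.632 0.263 0.001]
side spot_point free_bay 0.67 [0.637 0.261 0.002]
t 15.2 p [0.606 0.258 0.016] q [ 0.13  0.56 -0.68 -3.02 -0.46  1.52] gap 0.0437 F [-1.7 -0.1 -1.6]
```

Not yet at the wall by force, so I'll creep in 1.5 mm steps.

```bash
for i in 1; do python3 -m jog '[[-0.007,-0.001,0.007,0,0,0],[-0.007,-0.001,0.007,0,0,0]]'; done
python3 -m jog '[[-0.007,-0.001,0.007,0,0,0],[-0.007,-0.001,0.007,0,0,0]]'
```

```text
time: 15.4
position: [0.6077, 0.2581, 0.0159]
eef_rot: [-0.096, 0.919, 0.04, 0.38]
wrist_force: [-2.1, -0.2, -1.3]
finger_gap: 0.0434
finger_force: 1.2
time: 15.6
position: [0.6085, 0.2583, 0.0156]
eef_rot: [-0.096, 0.919, 0.04, 0.38]
wrist_force: [-3.7, -0.5, -0.8]
finger_gap: 0.0434
finger_force: 1.8
```

```bash
python3 -m jog '[[-0.007,-0.001,0.007,0,0,0],[-0.007,-0.001,0.007,0,0,0]]'
python3 - <<'E'
from h import *
print(get_obs()['wrist_force'])
E
```

```text
time: 15.8
position: [0.6088, 0.2584, 0.0153]
eef_rot: [-0.096, 0.92, 0.04, 0.379]
wrist_force: [-6.5, -2.6, 3.0]
finger_gap: 0.0435
finger_force: 3.2
[-6.54431936 -2.62243639  3.01382739]
```

```bash
python3 -m jog '[[-0.005,0,0.005,0,0,0],[-0.005,0,0.005,0,0,0]]'
python3 -m jog '[[0.04,0.005,-0.04,0,0,0],[0.1,0.012,-0.1,0,0,0],[0.2,0.024,-0.2,0,0,0],[0.35,0.04,-0.35,0,0,0],[0.5,0.06,-0.5,0,0,0],[0.5,0.06,-0.5,0,0,0]]'
python3 - <<'E'
from h import *
ims=[]
for c in("scene","side"):
    im,_=snap(c); spot(c,["bottle_foot","free_bay","flask","jar","small_jar","steel_cup","timer"],n=1)
    ims.append(cv2.resize(im[120:320,250:450] if c=="scene" else im[120:320,200:400],(400,400)))
cv2.imwrite("pics/end.png",np.hstack(ims)[:,:,::-1])
plan([])
E
```

```text
time: 16.0
position: [0.609, 0.2585, 0.0151]
eef_rot: [-0.097, 0.92, 0.04, 0.378]
wrist_force: [-9.7, -2.8, 4.6]
finger_gap: 0.0434
finger_force: 4.4
time: 16.6
position: [0.5018, 0.2454, 0.0155]
eef_rot: [-0.097, 0.92, 0.04, 0.378]
wrist_force: [-0.2, -0.1, -1.4]
finger_gap: 0.0432
finger_force: 0.0
scene spot_point bottle_foot 0.78 [ 0.641  0.267 -0.001]
scene spot_point free_bay 0.6 [ 0.638  0.261 -0.001]
scene spot_point flask 0.89 [0.627 0.054 0.002]
scene spot_point jar 0.81 [0.509 0.45  0.003]
scene spot_point small_jar 0.9 [ 0.413 -0.171  0.003]
scene spot_point steel_cup 0.86 [ 0.778  0.143 -0.003]
scene spot_point timer 0.55 [ 0.696  0.417 -0.001]
side spot_point bottle_foot 0.84 [ 0.639  0.262 -0.   ]
side spot_point free_bay 0.58 [0.636 0.261 0.003]
side spot_point flask 0.57 [0.628 0.05  0.001]
side spot_point jar 0.67 [0.506 0.45  0.   ]
side spot_point small_jar 0.68 [ 0.416 -0.17   0.001]
side spot_point steel_cup 0.58 [ 0.773  0.139 -0.001]
side spot_point timer 0.5 [0.694 0.416 0.001]
t 17.4 p [0.506 0.246 0.016] q [ 0.14  0.51 -0.93 -3.06 -0.65  1.56] gap 0.0437 F [-0.5  0.5 -0.4]
```

View pics/end.png

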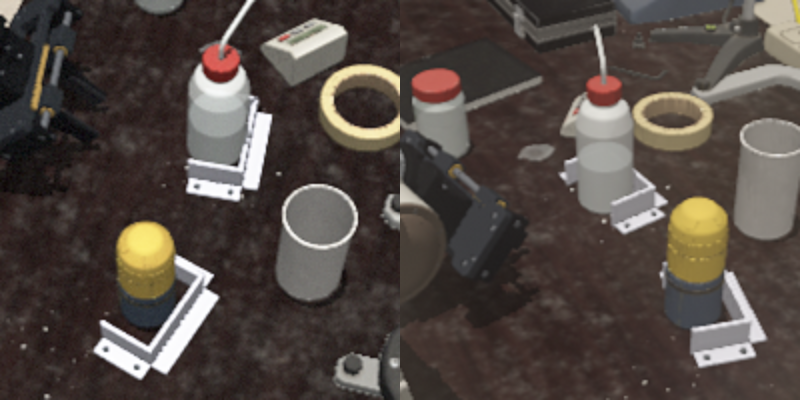

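The bottle stands upright against the back wall, nothing else has moved, and the robot is clear of it.

```bash
python3 -c "
from workcell import ticket
print(ticket.close_job())"
```

```text
the job is handed in; nothing more can be done
None
```

The wash bottle stands upright against the back wall of the empty bay, only pushed and never lifted; the flask, jars, cup and timer are still where they were, and the job was handed in at about 17 s of the 61 s allowed.

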